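# Nip a spare eyepiece in the bench calliper

### The arm

A 6-joint arm with a two-finger parallel gripper is mounted at the origin on a cart in front of the work surface, level with it; the furniture and walls round the work are solid. World frame = base frame: x ahead of the robot, y to its left, z up, the work surface at z = 0. Lengths are in m, angles in rad, forces in N, time in s.
With the tool pointing down it reaches from about 0.15 to 0.775 m from the base axis. Payload 6.1 kg.
Tool frame: the origin (TCP) lies midway between the tips of the shut fingers; the grasp point (between the pads) lies 19 mm behind it; z points along the fingers, y is the line along which they close (so a half turn about z gives the same grasp; the last joint's range is limited). The gripper opens to 85 mm and grips with 20 to 120 N. Pads are 22 mm wide; open, the fingers measure 114 mm over their backs; the gripper's body (76 mm by 85 mm) begins 54 mm behind the grasp point. The pads swing forward as they close: fully open they stand 13 mm farther back than shut.
Start: joints at [-1.185, 0.126, -0.04, 1.405, 0, 1.571], TCP at [0.198, -0.486, 0.197] pointing down, gripper open.
Joint ranges: [-2.72, 2.72], [-0.95, 1.95], [-1.27, 1.35], [-1.78, 2.02], [-1.46, 1.47], [-3.14, 3.14]. Speed limits (rad/s): [2.39, 2.39, 3.01, 3.14, 3.14, 3.14].

### API

Orientations are given as a unit quaternion [w, x, y, z].
In Python, from workcell import env gives the robot as it stands. Calls block until the motion is done:
- env.move_pose(position, orientation): joint-space move of the TCP to a pose.
- env.move_straight(position, rate=0.15, ori=None): straight line of the TCP; ori=None keeps the orientation; rate is the mean speed in m/s.
- env.move_j(angles): joint-space move.
- env.move_gripper(opening, strength=None): finger opening in m; strength is the grip in N (None keeps the last); returns when the fingers have stopped.
- env.dwell(seconds).
- env.ik(position, orientation): joint angles nearest the present ones, or None.
- env.grab_frame(name): name is "side" or "top" or "wrist"; returns (picture, depth): 400x640x3 uint8, red, green, blue; 400x640 float32, m along the optical axis (not along the pixel's ray), 0 where there is no reading.
- env.get_calibration(name): a dict with "camera_matrix" (3x3 intrinsics, pixels), "R" (3x3) and "t" (3): a world point X has camera coordinates R X + t; the wrist camera has in their place "T_tool_cam" (4x4, takes a point from camera to tool coordinates, whose origin is the TCP and whose axes are the flange's). Camera axes: x right, y down, z forward; pixel columns grow to the right and rows downward; lengths in m; the calibration is good to about 2 mm. A picture is of the moment at which its call begins: read the wrist's pose just before it. get_calibration takes no time and is no camera call.
A pose or a line that the arm cannot do raises env.PlanningError and nothing moves.
- env.hand_in(): hands the job in; it is judged then, once.
Readings, each from a call of its own:
- env.read_time(): time.
- env.read_joint_positions(): joint angles.
- env.read_joint_velocities(): joint speeds.
- env.read_joint_torque(): joint torques, N m.
- env.read_tcp_pos(): TCP position.
- env.read_ee_rot(): TCP orientation.
- env.read_wrist_force(): force on the tool from outside, world axes, zero at the start.
- env.read_wrist_torque(): the same for the moment, N m.
- env.read_gripper_width(): finger opening in m.
- env.read_finger_force(): force on a finger pad.
Only numpy, scipy, OpenCV 4.12 (cv2) and the standard library are available. Lean on these libraries where they do the work, as an engineer would, in place of code of your own. Each camera call takes 0.05 s, during which the arm holds its last target. There are 200 camera calls.

### The job

The barrel of the spare eyepiece is to be measured. Stand the eyepiece upright, as it is found, on the bed of the bench calliper between the two jaws, then slide the moving jaw shut by its post until the eyepiece is nipped against the fixed jaw and the jaw's sprung tip is pushed in about half way, and leave it so.

Things in the scene. Friction and masses are not known exactly. Their poses are not given: they have to be found in the camera images.
- eyepiece_mid (a point): Centre, half-way up, of the loose spare eyepiece: matt black, round, plain, 47 mm tall, 60 g, upright (z up) on its narrower foot (30 mm across). Its upper barrel, 36 mm across, runs from 20 mm above the foot to the top: grasp a little above this point. Look-alikes to leave: a loupe (black cup 39 mm across, 31 mm tall) and an objective (27 mm across, tapered, ringed).
- calliper: Bench calliper, fixed: flat bed 250 mm long (y), 54 wide (x), 14 high, sides open. Origin: centre of the bed's underside. Fixed jaw at the -y end: block 44 mm wide, top at z=0.056, flat face at y=-0.090. The moving jaw, a saddle 64 mm wide (top z=0.045), slides to -y to shut, friction about 8 N, stays where left; gap 90-120 mm at the start. Clear place for eyepiece: x=0, y=-0.045, bed top z=0.014.
- jaw_post (a point): Grip point on the axis of the moving jaw's upright steel post, 67 mm above the worktop. The post is 18 mm across (20 at its top) and runs from 45 to 85 mm above the worktop. With the tip fully out, the tip's face is 67 mm from the post's axis, towards the fixed jaw. Pinching the post across the bed (along the calliper's x) keeps fingers clear of the eyepiece.
- tip (a joint): Sprung tip of the moving jaw: steel plate 36 mm wide (calliper's x), 24 mm high, centred 42 mm above the worktop, on a stem in front of the saddle, facing the fixed jaw. 0 = fully out; grows as it is pushed back into the jaw; stop at 0.020 m. Spring 200 N/m: half way (0.010) takes about 2 N.
Not all that is in view belongs to the job. What is shaped like the part that bears eyepiece_mid but pink is not meant.

How it is judged:
On the way, in this order (a step that is already met when the one before it is completed fails the run):
1. the eyepiece stands upright on the bed between the jaws, the sprung tip still out (x of eyepiece_mid in the frame of calliper between -0.015 and 0.015 m and y of eyepiece_mid in the frame of calliper between -0.08 and 0.012 m and height (world z) of eyepiece_mid between 0.033 and 0.042 m and angle between eyepiece_mid's own z axis and vertical below 0.17 rad and value of joint tip below 0.003 m), for 0.2 s.
2. the sprung tip is pushed in by the eyepiece (value of joint tip above 0.004 m), for 0.2 s.
At the end, for the whole second after the job is handed in: The eyepiece stands upright (within 10 degrees) on the calliper's bed, within 15 mm of its centre line, its barrel against the fixed jaw (its axis 10 to 24 mm from that jaw's face), and the sprung tip of the moving jaw stays pushed in by 4 to 16 mm of its 20 mm (x of eyepiece_mid in the frame of calliper between -0.015 and 0.015 m and y of eyepiece_mid in the frame of calliper between -0.08 and -0.066 m and height (world z) of eyepiece_mid between 0.033 and 0.042 m and angle between eyepiece_mid's own z axis and vertical below 0.17 rad and value of joint tip between 0.004 and 0.016 m); the robot touches nothing.
It also fails if it takes over 48 s, if anything falls off the work surface, if the arm or the gripper's body presses on something with over 40 N, if the wrist force passes 120 N, or if a joint passes its speed limit or range.

## Working session

There is one attempt and no reset: what is moved stays moved. The work goes in short steps, each a Python script; the robot and the scene stay as the last script left them, time stands still between calls to the robot, and variables do not carry over. Pictures are saved under pics/ and viewed, at most 10 in all, crops included, and the job is handed in when it is done.

```bash
mkdir -p pics; ls
cat > h.py <<'E'
import numpy as np, cv2
from workcell import env
def grab(n,save=None):
    im,d=env.grab_frame(n)
    if save: cv2.imwrite('pics/'+save,cv2.cvtColor(im,cv2.COLOR_RGB2BGR))
    return im,d
def pts(n,d,pose=None):
    c=env.get_calibration(n);K=np.array(c['camera_matrix'])
    v,u=np.mgrid[:d.shape[0],:d.shape[1]]
    P=np.stack([(u-K[0,2])/K[0,0]*d,(v-K[1,2])/K[1,1]*d,d],-1)
    if n!='wrist':
        return (P-np.array(c['t']))@np.array(c['R'])
    T=np.array(c['T_tool_cam']);p,R=pose
    return (P@T[:3,:3].T+T[:3,3])@R.T+p
E
python3 - <<'E'
from h import *
for n in('top','side'):
    im,d=grab(n,n+'1.png'); np.savez(n+'1.npz',im=im,d=d)
    c=env.get_calibration(n); print(n,np.round(c['R'],2).tolist(),c['t'],c['camera_matrix'][0][0])
print(env.read_ee_rot(),env.read_time())
E
```

```text
pics
top [[-0.02, -1.0, 0.01], [-1.0, 0.02, -0.03], [0.03, -0.01, -1.0]] [0.07580318 0.49612825 0.94798202] 423.7829150602413
side [[-0.81, -0.58, -0.02], [-0.23, 0.36, -0.9], [0.53, -0.73, -0.43]] [0.44388189 0.15521838 0.78758832] 466.88953460982844
[-7.38976527e-04  9.81453232e-01  1.91700259e-01 -1.32445545e-04] 0.1
```

View pics/top1.png

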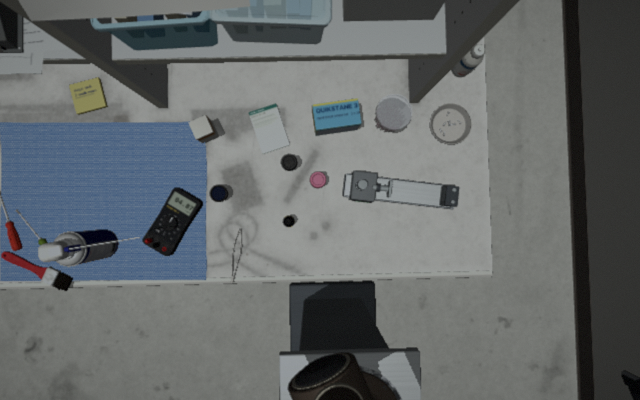

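View pics/side1.png

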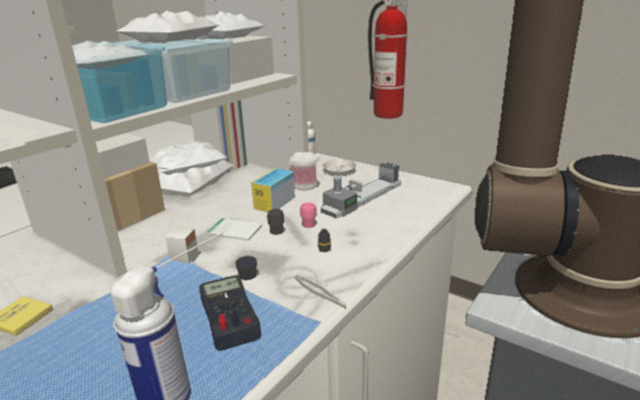

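The top view shows the eyepiece at (290,162) and its pink twin at (318,179). The loupe is at (219,193) and the objective at (289,220). The calliper's fixed jaw is at (450,195) and its post at (361,185). The side view confirms the waisted black eyepiece at (276,222).

Run:
```python
from h import *
z=np.load('top1.npz');im,d=z['im'],z['d'];P=pts('top',d)
def blob(u,v,r,lo,hi,mask=None):
    s=np.s_[v-r:v+r,u-r:u+r];Q=P[s].reshape(-1,3);m=(Q[:,2]>lo)&(Q[:,2]<hi)&(d[s].ravel()>0)
    if mask is not None:m&=mask[s].ravel()
    Q=Q[m];return Q
for nm,a in dict(table=(330,230,8,-.1,.1),eye=(290,162,16,.035,.06),loupe=(219,193,16,.02,.05),obj=(289,220,12,.02,.08),pink=(318,179,16,.035,.06),post=(361,185,16,.07,.1),fixed=(450,195,18,.045,.07),saddle=(361,185,26,.036,.055)).items():
    Q=blob(*a);print(nm,len(Q),Q.mean(0).round(4),((Q.max(0)+Q.min(0))/2).round(4),np.ptp(Q,axis=0).round(4),np.median(Q[:,2]).round(4))
# bed (z~.014)
Q=P[165:220,330:475].reshape(-1,3);m=(Q[:,2]>.008)
for lo,hi,n in((.006,.1,'all'),(.008,.022,'bed'),(.045,.065,'hi')):
    q=Q[(Q[:,2]>lo)&(Q[:,2]<hi)];r=cv2.minAreaRect((q[:,:2]*1000).astype(np.float32));print(n,len(q),r)
v,u=290,0
i2=cv2.resize(im[135:245,250:480],None,fx=3.4,fy=3.4,interpolation=cv2.INTER_CUBIC);cv2.imwrite('pics/c1.png',i2[:,:,::-1])
```

```text
table 255 [ 4.277e-01  3.660e-02 -1.000e-04] [0.4277 0.0366 0.    ] [0.0349 0.0349 0.011 ] -0.0001
eye 215 [0.579  0.124  0.0445] [0.5791 0.1249 0.0444] [0.0332 0.0352 0.0121] 0.0443
loupe 257 [0.5156 0.2807 0.0294] [0.5161 0.281  0.0293] [0.0376 0.0386 0.0104] 0.0295
obj 105 [0.4505 0.1281 0.038 ] [0.4509 0.1285 0.0342] [0.0244 0.0221 0.0283] 0.0388
pink 221 [0.5396 0.0623 0.0442] [0.5397 0.0628 0.0443] [0.0351 0.0349 0.0126] 0.0441
post 70 [ 0.524  -0.0294  0.0846] [ 0.524  -0.0294  0.0799] [0.0169 0.0175 0.0167] 0.085
fixed 287 [ 0.4974 -0.2234  0.0554] [ 0.4979 -0.224   0.0534] [0.044  0.0317 0.0152] 0.0558
saddle 743 [ 0.5213 -0.0408  0.0447] [ 0.5223 -0.047   0.0449] [0.0706 0.0788 0.0152] 0.0445
all 2931 ((512.5512084960938, -141.8556671142578), (296.77947998046875, 72.68504333496094), 85.86000061035156)
bed 1650 ((508.87396240234375, -119.285400390625), (251.94496154785156, 64.97789001464844), 81.06038665771484)
hi 669 ((514.310302734375, -125.75176239013672), (228.8631134033203, 61.09400939941406), 84.26126098632812)
```

View pics/c1.png

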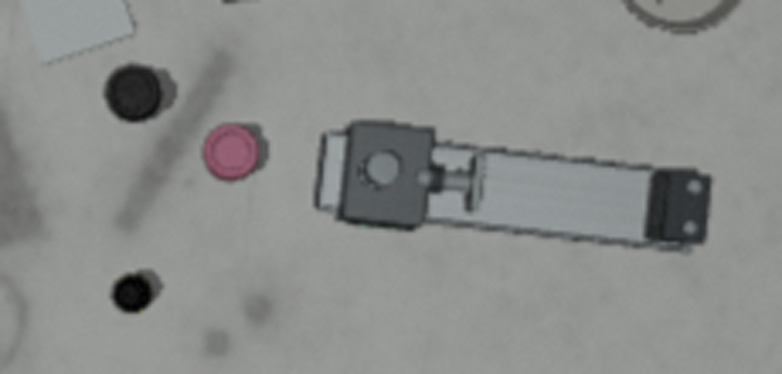

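The crop shows the moving-jaw saddle with its post at left, the tip plate in front of it and the fixed jaw at right. All heights agree with the given sizes, and the gap works out at about 111 mm (expected 90–120). Now I'll pick up the eyepiece.

```bash
cat >> h.py <<'E'
from scipy.spatial.transform import Rotation as Rn
blk=np.array([.4974,-.2234]);post=np.array([.524,-.0294])
cy=(post-blk)/np.linalg.norm(post-blk);cx=np.array([cy[1],-cy[0]])
org=blk+.1075*cy
def C(x,y): return org+x*cx+y*cy
def ori(s):
    z=np.array([0,0,-1.]);y=np.r_[s*cx,0];x=np.cross(y,z)
    q=Rn.from_matrix(np.c_[x,y,z]).as_quat();return np.r_[q[3],q[:3]]
E
python3 - <<'E'
from h import *
e=np.array([.579,.1245])
for s in(1,-1):
    for p in (e,C(0,-.069),C(0,.0883)):
        q=env.ik(np.r_[p,.03],ori(s));print(s,p.round(3),None if q is None else np.round(q,2))
S=min((1,-1),key=lambda s:abs(env.ik(np.r_[e,.1],ori(s))[5]))
open('h.py','a').write(f'O=ori({S})\n')
O=ori(S)
env.move_gripper(.07,30)
env.move_pose(np.r_[e,.14],O)
print(env.read_time(),env.read_tcp_pos())
p=env.read_tcp_pos();w=env.read_ee_rot();R=Rn.from_quat(np.r_[w[1:],w[0]]).as_matrix()
im,d=grab('wrist','w1.png');P=pts('wrist',d,(p,R))
m=(P[...,2]>.035)&(P[...,2]<.055)&(d>0)&(np.linalg.norm(P[...,:2]-e,axis=-1)<.03)
Q=P[m];print(len(Q),Q.mean(0),np.ptp(Q,axis=0))
E
```

```text
1 [0.579 0.124] [ 0.21  0.3  -0.19  1.08  0.    1.92]
1 [ 0.503 -0.185] [-0.35  0.2  -0.32  1.05  0.    1.35]
1 [ 0.524 -0.029] [-0.06  0.18 -0.35  1.04  0.    1.65]
-1 [0.579 0.124] [ 0.21  0.3  -0.19  1.08  0.   -1.22]
-1 [ 0.503 -0.185] [-0.35  0.2  -0.32  1.05  0.   -1.79]
-1 [ 0.524 -0.029] [-0.06  0.18 -0.35  1.04  0.   -1.49]
2.9667 [0.57910523 0.12387754 0.1400997 ]
1053 [0.57803245 0.12398648 0.043048  ] [0.03610842 0.03458577 0.01228816]
```

View pics/w1.png

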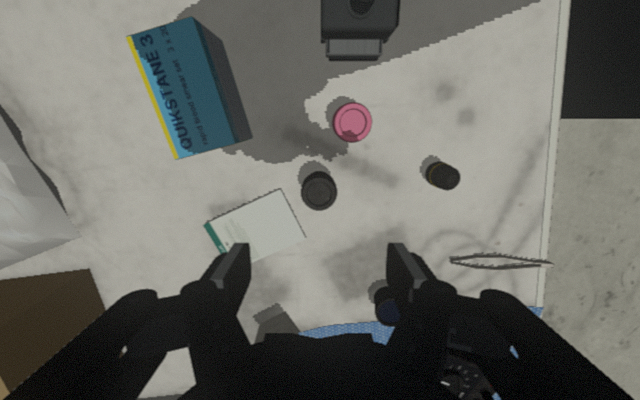

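The wrist view shows the eyepiece at (318,190). Its measured position agrees within 1 mm with the top view, and the pink twin at (352,122) lies clear of the finger axis. Next I'll grasp, carry and view before lowering.

Run:
```python
from h import *
e=np.array([.5785,.124])
env.move_straight(np.r_[e,.012],rate=.12)
env.move_gripper(.02,30)
print('w',env.read_gripper_width(),env.read_finger_force())
env.move_straight(np.r_[e,.13],rate=.15)
env.move_pose(np.r_[C(0,-.069),.13],O)
print(env.read_time(),env.read_gripper_width(),env.read_tcp_pos(),C(0,-.069))
p=env.read_tcp_pos();w=env.read_ee_rot();R=Rn.from_quat(np.r_[w[1:],w[0]]).as_matrix()
im,d=grab('wrist','w2.png');P=pts('wrist',d,(p,R));np.savez('w2.npz',P=P,d=d)
def st(n,m):
    Q=P[m&(d>0)];print(n,len(Q));
    if len(Q)>5:
        L=(Q[:,:2]-org)@np.c_[cx,cy];print(Q.mean(0).round(4),np.percentile(L,[1,50,99],axis=0).round(4).tolist(), 'z',np.percentile(Q[:,2],[2,98]).round(3))
L=(P[...,:2]-org)@np.c_[cx,cy];z=P[...,2]
st('fixedtop',(z>.048)&(z<.065)&(L[...,1]<-.08)&(abs(L[...,0])<.04)&(L[...,1]>-.14))
st('post',(z>.078)&(z<.095)&(abs(L[...,1]-.088)<.02)&(abs(L[...,0])<.03))
st('saddle',(z>.039)&(z<.05)&(abs(L[...,1]-.088)<.045)&(abs(L[...,0])<.05))
st('bed',(z>.010)&(z<.018)&(abs(L[...,1]+.03)<.03)&(abs(L[...,0])<.05))
```

```text
w 0.019787913882619284 6.5960488056407485
6.9083 0.019921525768613467 [ 0.50297262 -0.18455863  0.12981541] [ 0.50262993 -0.18525688]
fixedtop 1608
[ 0.4961 -0.2247  0.0546] [[-0.0224, -0.122], [-0.0011, -0.1093], [0.0202, -0.0954]] z [0.053 0.057]
post 0
saddle 1679
[ 0.5205 -0.0485  0.044 ] [[-0.0313, 0.0452], [-0.0012, 0.0698], [0.0299, 0.0888]] z [0.04  0.049]
bed 2494
[ 0.5066 -0.1484  0.0126] [[-0.0274, -0.0597], [-0.001, -0.0328], [0.0249, -0.0004]] z [0.011 0.014]
```

View pics/w2.png

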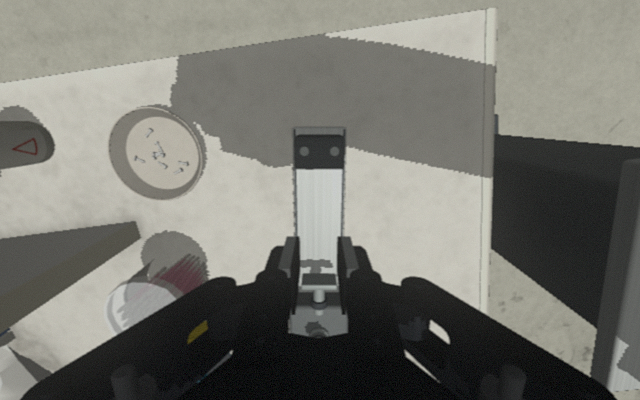

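The grip closed to 20 mm with nothing between the pads, so the grasp missed. The calliper measurement agrees within about 1 mm. I'll see where the eyepiece is now.

Run:
```python
from h import *
im,d=grab('top');P=pts('top',d)
a=im[125:215,180:370]; sd,_=grab('side'); b=sd[170:300,210:400]
a=cv2.resize(a,(780,int(90*780/190)));b=cv2.resize(b,(300,205))
cv2.imwrite('pics/c2.png',a[:,:,::-1]);
z=P[...,2];g=im.max(2)
m=((z>.02)&(z<.07)&(g<70)).astype(np.uint8)
n,l,s,c=cv2.connectedComponentsWithStats(m)
for i in range(1,n):
    if 40<s[i,4]<2000:print(c[i].round(),s[i,4],P[l==i].mean(0).round(4),np.ptp(P[l==i],axis=0).round(3))
cv2.imwrite('pics/c3.png',cv2.resize(sd[180:290,220:380],None,fx=4,fy=4)[:,:,::-1])
```

```text
[413.  82.] 269 [ 0.7482 -0.1529  0.0446] [0.095 0.02  0.05 ]
[464.  69.] 102 [ 0.7726 -0.2642  0.0493] [0.02  0.036 0.049]
[160.  86.] 366 [0.7499 0.3987 0.0446] [0.091 0.019 0.05 ]
[209. 133.] 104 [0.6458 0.2969 0.0375] [0.048 0.034 0.034]
[337. 129.] 145 [0.6484 0.016  0.0402] [0.012 0.095 0.042]
[289. 162.] 202 [0.5776 0.1228 0.0437] [0.031 0.033 0.025]
[218. 193.] 232 [0.5152 0.2796 0.0294] [0.035 0.037 0.009]
[446. 194.] 189 [ 0.5002 -0.2153  0.046 ] [0.044 0.021 0.039]
[170. 225.] 1604 [0.4475 0.3849 0.0334] [0.146 0.125 0.038]
[288. 221.] 95 [0.4504 0.1272 0.0393] [0.022 0.022 0.026]
[105. 235.] 144 [0.4296 0.5199 0.0451] [0.025 0.025 0.049]
[107. 251.] 160 [0.3967 0.5167 0.0456] [0.033 0.024 0.05 ]
[352. 396.] 319 [ 0.0687 -0.0018  0.0312] [0.025 0.101 0.034]
```

View pics/c3.png

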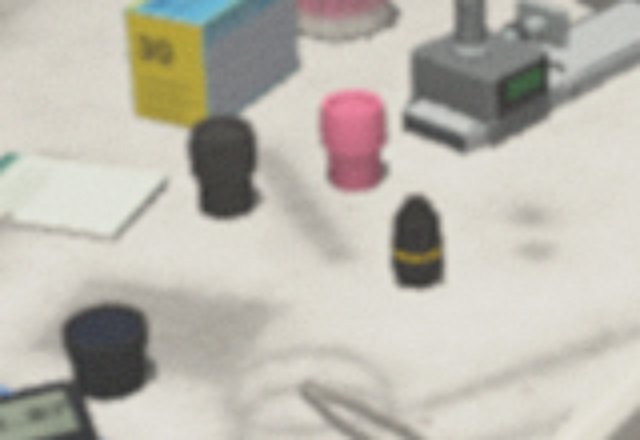

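The side crop shows the eyepiece still upright at its original spot (crop pixel 223,165) and unmoved, so the pads probably never reached it. I'll retry in steps, with readings.

Run:
```python
from h import *
e=np.array([.578,.1237])
env.move_gripper(.07,30)
env.move_pose(np.r_[e,.10],O); print(env.read_time(),env.read_gripper_width(),env.read_finger_force())
env.move_straight(np.r_[e,.012],rate=.12)
p=env.read_tcp_pos();print(p,env.read_wrist_force().round(1))
w=env.read_ee_rot();R=Rn.from_quat(np.r_[w[1:],w[0]]).as_matrix()
im,d=grab('wrist','w3.png')
env.move_gripper(.042); print(env.read_gripper_width(),env.read_finger_force(),env.read_wrist_force().round(1))
env.move_gripper(.033); print(env.read_gripper_width(),env.read_finger_force(),env.read_wrist_force().round(1))
im,d=grab('wrist','w4.png')
a=cv2.imread('pics/w3.png')[150:];b=cv2.imread('pics/w4.png')[150:]
cv2.imwrite('pics/c4.png',cv2.resize(np.vstack([a,b]),None,fx=.95,fy=.95))
print(env.read_time())
```

```text
8.8083 0.07009998945589695 0.0
[0.57861548 0.12357911 0.01278458] [-1.   0.6  0.4]
0.042258346412968814 0.0 [-0.5  0.   1. ]
0.03313851431168116 0.23785819470504066 [ 0.7 -0.6 -0.1]
10.4333
```

View pics/c4.png

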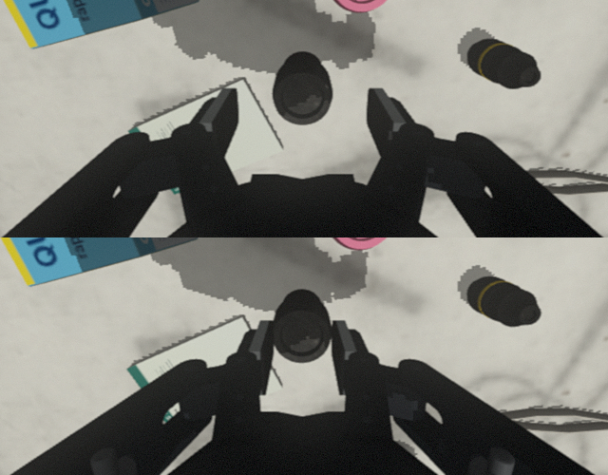

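The view shows the pads flanking the eyepiece (crop about 302,330) at 33 mm without holding it. I'll measure where the pads really are relative to the eyepiece, from wrist depth.

Run:
```python
from h import *
p=env.read_tcp_pos();w=env.read_ee_rot();R=Rn.from_quat(np.r_[w[1:],w[0]]).as_matrix()
im,d=grab('wrist');P=pts('wrist',d,(p,R))
T=(P-p)@R   # tool coords
def at(u,v): return T[v,u].round(4),P[v,u,2].round(3)
s=1/.95
for n,(u,v) in dict(top_c=(302,335),top_near=(302,358),top_far=(302,300),Lpad_front=(266,330),Lpad_low=(264,385),Lpad_topf=(270,322),Rpad=(340,330),Rpadlow=(343,385)).items():
    U,V=int(u*s),int((v-237.5)*s+150);print(n,U,V,at(U,V),d[V,U])
for lo,hi in((.042,.05),(.03,.04),(.02,.03)):
  m=(P[...,2]>lo)&(P[...,2]<hi)&(d>0)&(np.linalg.norm(P[...,:2]-[.578,.1237],axis=-1)<.028)&(np.abs(T[...,1])<.018)
  if m.sum():print(lo,m.sum(),np.percentile(T[m],[2,98],axis=0).round(4).tolist())
print(env.get_calibration('wrist')['T_tool_cam'])
c=env.get_calibration('top')
# top view eyepiece/fingers
```

```text
top_c 317 252 (array([-0.0018, -0.0003, -0.0298]), np.float64(0.042)) 0.15962568
top_near 317 276 (array([-0.0152, -0.0003, -0.0324]), np.float64(0.044)) 0.16085796
top_far 317 215 (array([ 0.0162, -0.0004, -0.0192]), np.float64(0.031)) 0.16488606
Lpad_front 280 247 (array([ 0.0102, -0.018 , -0.049 ]), np.float64(0.061)) 0.1378639
Lpad_low 277 305 (array([-0.0063, -0.0171, -0.0706]), np.float64(0.083)) 0.12165606
Lpad_topf 284 238 (array([ 0.0108, -0.0171, -0.0396]), np.float64(0.052)) 0.1468092
Rpad 357 247 (array([ 0.011 ,  0.0186, -0.0506]), np.float64(0.063)) 0.13615306
Rpadlow 361 305 (array([-0.0054,  0.0182, -0.0718]), np.float64(0.084)) 0.12027471
0.042 2016 [[-0.0167, -0.016, -0.0357], [0.0148, 0.0165, -0.03]]
0.03 366 [[0.0041, -0.016, -0.0278], [0.0165, 0.0168, -0.0182]]
0.02 205 [[0.0061, -0.0157, -0.0177], [0.0164, 0.0158, -0.01]]
[[ 1.24381581e-03 -9.61100820e-01 -2.76194979e-01  6.96898884e-02]
 [ 9.99999188e-01  1.27225974e-03  7.61958791e-05  1.95118396e-04]
 [ 2.78159830e-04 -2.76194849e-01  9.61101622e-01 -1.75374454e-01]
 [ 0.00000000e+00  0.00000000e+00  0.00000000e+00  1.00000000e+00]]
```

Run:
```python
from h import *
def scan(tag):
    p=env.read_tcp_pos();w=env.read_ee_rot();R=Rn.from_quat(np.r_[w[1:],w[0]]).as_matrix()
    im,d=grab('wrist',tag+'.png');P=pts('wrist',d,(p,R));T=(P-p)@R
    m=(d>0)&(abs(T[...,0])<.016)&(abs(T[...,1])<.06)
    for sgn in(-1,1):
        t=T[m&(sgn*T[...,1]>.0)]
        h,_=np.histogram(t[:,2],np.arange(-.1,.02,.005));print(tag,sgn,h.tolist())
        f=t[(t[:,2]<-.034)&(abs(t[:,1])<.045)];print(' tip z',np.sort(f[:,2])[-20:][::5].round(4),'inner y',np.percentile(abs(f[:,1]),[1,50]).round(4))
env.move_gripper(.07); 
p=env.read_tcp_pos();env.move_straight([p[0],p[1],.10],rate=.2)
scan('open70'); 
env.move_gripper(.0); scan('shut0')
print(env.read_time(),env.read_tcp_pos(),env.read_gripper_width())
cv2.imwrite('pics/c5.png',np.hstack([cv2.imread(f'pics/{n}.png')[130:,140:500] for n in('open70','shut0')]))
```

```text
open70 -1 [1724, 1883, 644, 231, 361, 271, 326, 289, 266, 231, 179, 87, 1, 0, 0, 0, 0, 0, 0, 0, 0, 0, 0]
 tip z [-0.0416 -0.0413 -0.0411 -0.0408] inner y [0.0003 0.0259]
open70 1 [1625, 1841, 648, 236, 347, 271, 326, 289, 267, 228, 189, 85, 1, 0, 0, 0, 0, 0, 0, 0, 0, 0, 0]
 tip z [-0.0419 -0.0416 -0.0412 -0.0408] inner y [0.0002 0.0235]
shut0 -1 [961, 1145, 1635, 781, 445, 184, 148, 128, 144, 136, 120, 97, 30, 0, 0, 0, 0, 0, 0, 0, 0, 0, 0]
 tip z [-0.0393 -0.0388 -0.0381 -0.0374] inner y [0.0003 0.029 ]
shut0 1 [960, 1132, 1658, 780, 452, 259, 172, 149, 156, 130, 130, 111, 33, 0, 0, 0, 0, 0, 0, 0, 0, 0, 0]
 tip z [-0.039  -0.0386 -0.0382 -0.0374] inner y [0.0002 0.0288]
12.2917 [0.57791565 0.12371445 0.10003588] -0.00018161681830855975
```

View pics/c5.png

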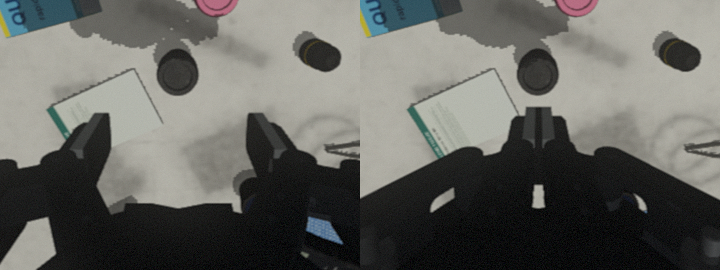

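The shut fingertips (crop 540,108) lie about 37 mm behind the stated TCP, by depth. This explains why the pads closed above the eyepiece. I'll correct all heights by that amount and descend in steps while checking force.

Run:
```python
from h import *
e=np.array([.578,.1237])
env.move_gripper(.07,30)
for z in(.012,-.005,-.016,-.025):
    env.move_straight(np.r_[e,z],rate=.15 if z>0 else .06)
    f=env.read_wrist_force();print(z,env.read_tcp_pos()[2].round(4),f.round(1))
    if np.linalg.norm(f)>8: print('STOP');break
else:
    env.move_gripper(.02,30)
    print(env.read_gripper_width(),env.read_finger_force(),env.read_wrist_force().round(1))
    env.move_straight(np.r_[e,.05],rate=.15)
    print(env.read_gripper_width(),env.read_finger_force(),env.read_wrist_force().round(1),env.read_time())
```

```text
0.012 0.0127 [0.  0.8 0.1]
-0.005 -0.0054 [0.4 0.3 0.1]
-0.016 -0.0166 [-0.3  0.8  0.4]
-0.025 -0.0256 [-0.6  0.7 -0.5]
0.035074456829603216 30.188860391408525 [ 0.7 -0.6  2. ]
0.0350023007665825 29.974652205964958 [-0.1  0.1 -0.1] 15.8167
```

The eyepiece is held (35 mm, 30 N). Next I'll carry it and set it on the bed near the fixed jaw.

Run:
```python
from h import *
t=C(-.001,-.069)
env.move_straight(np.r_[.578,.1237,.10],rate=.2)
env.move_pose(np.r_[t,.10],O)
env.move_straight(np.r_[t,.005],rate=.12)
f0=env.read_wrist_force();print(f0.round(1))
z=-.007
while z>-.0150:
    env.move_straight(np.r_[t,z],rate=.03)
    f=env.read_wrist_force()-f0;print(round(z,4),env.read_tcp_pos().round(4),f.round(1))
    if f[2]>3: break
    z-=.0015
env.move_gripper(.06)
env.dwell(.1)
q=env.read_tcp_pos();env.move_straight(np.r_[t,.10],rate=.15)
print(q,env.read_time())
p=env.read_tcp_pos();w=env.read_ee_rot();R=Rn.from_quat(np.r_[w[1:],w[0]]).as_matrix()
im,d=grab('wrist','w6.png');P=pts('wrist',d,(p,R))
L=(P[...,:2]-org)@np.c_[cx,cy];zz=P[...,2]
m=(d>0)&(zz>.05)&(zz<.068)&(abs(L[...,0])<.03)&(L[...,1]<-.04)&(L[...,1]>-.0895)
print('eye',m.sum(),P[m].mean(0).round(4),np.percentile(L[m],[2,98],axis=0).round(4).tolist())
```

```text
[-0.2  0.5 -0.8]
-0.007 [ 0.5015 -0.1851 -0.0072] [ 0.1 -0.3  0.5]
-0.0085 [ 0.5016 -0.1851 -0.0085] [-0.3  0.5 -0.4]
-0.01 [ 0.5016 -0.1851 -0.0101] [-0.1 -0.4 -0.8]
-0.0115 [ 0.502  -0.1853 -0.0107] [-0.8  0.3  6.6]
[ 0.5015883  -0.18510608 -0.01162453] 21.025
eye 1571 [ 0.5011 -0.1851  0.0571] [[-0.0174, -0.0846], [0.0141, -0.0529]]
```

View pics/w6.png

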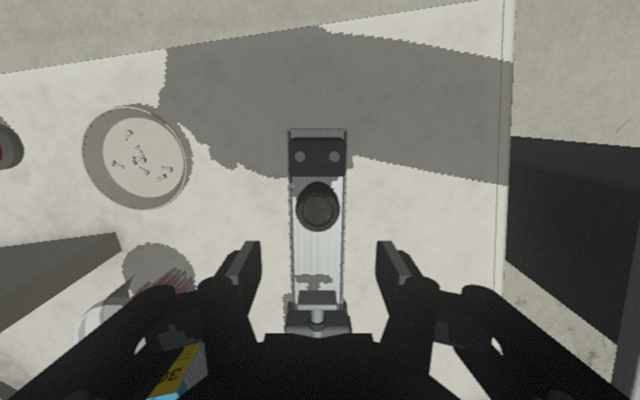

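The wrist view shows the eyepiece standing on the bed at (318,205), centred and about 4 mm off the fixed jaw, with the tip plate at (318,298). Now I'll pinch the post and slide the jaw shut.

Run:
```python
from h import *
x=-.0005
env.move_pose(np.r_[C(x,.0883),.10],O)
env.move_straight(np.r_[C(x,.0883),.013],rate=.12)
print(env.read_wrist_force().round(1))
env.move_gripper(.01,50)
print(env.read_gripper_width(),env.read_finger_force(),env.read_wrist_force().round(1),env.read_time())
if env.read_gripper_width()>.014:
  for y in(.06,.03,.014,.0025):
    env.move_straight(np.r_[C(x,y),.013],rate=.05)
    L=(env.read_tcp_pos()[:2]-org)@np.c_[cx,cy];print(y,L.round(4),env.read_wrist_force().round(1),env.read_wrist_torque().round(2),env.read_gripper_width())
print(env.read_time())
im,d=grab('top','t7.png');np.savez('t7.npz',im=im,d=d)
im,d=grab('wrist','w7.png')
a=cv2.imread('pics/t7.png')[150:230,330:480];a=cv2.resize(a,None,fx=4,fy=4,interpolation=cv2.INTER_CUBIC)
b=cv2.imread('pics/w7.png')[100:360,170:470];b=cv2.resize(b,(600,520))[:270]
cv2.imwrite('pics/c7.png',np.vstack([a,b]))
```

```text
[-0.  -0.2  0.8]
0.016974774475635373 48.79681856604293 [-2.1  0.2  5.9] 23.1
0.06 [-0.0003  0.0615] [-1.   5.3  6.5] [ 1.02  0.33 -0.01] 0.017571126431092803
0.03 [-0.0003  0.0315] [-1.7  5.6  6.3] [ 1.04  0.35 -0.  ] 0.01741148224115426
0.014 [-0.0003  0.0153] [-1.1  5.4  5.5] [ 0.97  0.39 -0.01] 0.017453215040256816
0.0025 [-0.0004  0.0039] [-2.1  5.   7. ] [ 1.05  0.43 -0.01] 0.0172236854198558
25.4167
```

View pics/c7.png

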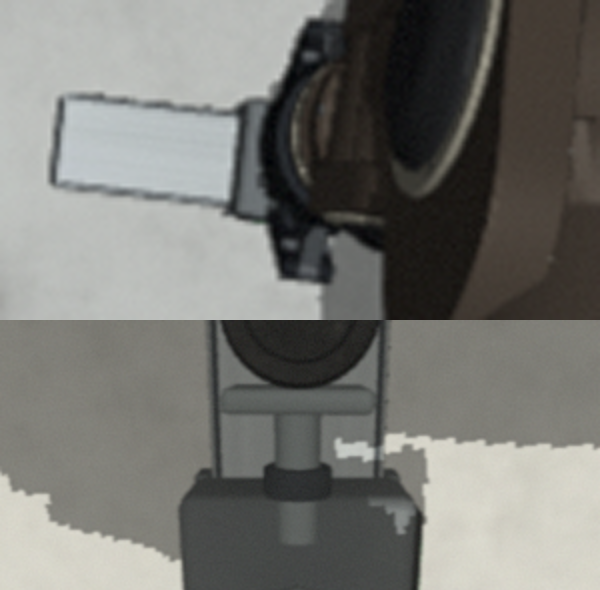

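The crop shows the tip plate against the eyepiece, with the stem partly out of the saddle. I'll measure the tip compression from wrist depth.

Run:
```python
from h import *
p=env.read_tcp_pos();w=env.read_ee_rot();R=Rn.from_quat(np.r_[w[1:],w[0]]).as_matrix()
im,d=grab('wrist');P=pts('wrist',d,(p,R));T=(P-p)@R;z=P[...,2]
for n,m in dict(plate=(z>.045)&(z<.06)&(abs(abs(T[...,1])-.0155)<.002)&(T[...,0]>.04)&(T[...,0]<.075),
  saddle=(z>.038)&(z<.05)&(abs(abs(T[...,1])-.024)<.005)&(T[...,0]>.015)&(T[...,0]<.08),
  stem=(z>.03)&(z<.05)&(abs(T[...,1])<.003)&(T[...,0]>.015)&(T[...,0]<.07),
  eye=(z>.05)&(z<.068)&(abs(T[...,1])<.02)&(T[...,0]>.05)&(T[...,0]<.12),
  fixed=(z>.045)&(z<.064)&(abs(T[...,1])<.025)&(T[...,0]>.095)&(T[...,0]<.15)).items():
    t=T[m&(d>0)];print(n,len(t),np.percentile(t,[1,10,50,90,99],axis=0).round(4)[:,[0]].ravel() if len(t) else'', np.median(P[m&(d>0)][:,2]).round(3) if len(t) else '')
```

```text
plate 316 [0.0569 0.0578 0.0611 0.0737 0.0749] 0.053
saddle 1393 [0.0152 0.0171 0.0257 0.0333 0.0344] 0.043
stem 895 [0.0154 0.0195 0.0375 0.0525 0.0558] 0.046
eye 11326 [0.0574 0.065  0.0904 0.1114 0.115 ] 0.055
fixed 5521 [0.0955 0.0985 0.1062 0.1136 0.1153] 0.055
```

Run:
```python
from h import *
p=env.read_tcp_pos();w=env.read_ee_rot();R=Rn.from_quat(np.r_[w[1:],w[0]]).as_matrix()
im,d=grab('wrist');P=pts('wrist',d,(p,R));T=(P-p)@R;z=P[...,2]
for yy in(-.0165,-.014,.014,.0165):
    m=(d>0)&(abs(T[...,1]-yy)<.0007)&(T[...,0]>.05)&(T[...,0]<.075)&(z>.035)
    t=np.c_[T[m][:,0],z[m]]*1000;o=np.argsort(t[:,0]);print(yy,[tuple(a) for a in t[o].round(1).tolist()][::3])
m=(d>0)&(z>.0555)&(z<.066)&(abs(T[...,1])<.022)&(T[...,0]>.055)&(T[...,0]<.12)
t=T[m];c=abs(t[:,1])<.004
print('eyetop',np.percentile(t[:,0],[1,99]),np.percentile(t[:,1],[1,99]),np.median(z[m]))
m=(d>0)&(abs(T[...,1])<.002)&(T[...,0]>.055);t=np.c_[T[m][:,0],z[m]]*1000;t=t[np.argsort(t[:,0])];print(t[::12].round(1).tolist())
```

```text
-0.0165 [(56.8, 51.1), (57.3, 51.9), (58.3, 51.9), (58.7, 51.8), (59.2, 52.0), (59.6, 51.1), (60.1, 51.6), (60.6, 52.7), (61.0, 51.7), (61.4, 51.2), (62.0, 52.8), (74.2, 53.8)]
-0.014 [(56.9, 51.8), (57.3, 51.9), (57.8, 52.1), (58.3, 52.4), (58.4, 53.2), (58.8, 52.4), (59.3, 53.4), (59.6, 52.0), (60.2, 52.9), (60.6, 52.7), (61.0, 52.6), (61.4, 51.6), (61.5, 52.7), (61.9, 52.4), (62.3, 50.9), (62.4, 44.2), (69.5, 53.0), (70.8, 56.4), (71.2, 54.4), (72.1, 56.3), (72.5, 55.5), (73.2, 59.6), (73.6, 59.6), (74.0, 59.4), (74.4, 60.2), (74.9, 59.6)]
0.014 [(56.9, 52.1), (57.4, 52.8), (57.8, 52.0), (58.4, 52.9), (58.8, 52.4), (59.2, 52.2), (59.7, 52.4), (60.1, 52.0), (60.6, 52.6), (61.1, 52.5), (61.6, 53.2), (62.0, 52.6), (62.4, 51.9), (62.5, 44.0), (68.2, 53.9), (68.7, 54.9), (69.6, 56.8), (70.0, 59.0), (70.4, 58.3), (70.8, 58.7), (71.6, 60.6), (71.6, 59.0), (72.0, 59.4), (72.4, 59.4), (72.9, 59.0), (73.3, 59.7), (73.7, 59.7), (74.1, 59.6), (74.5, 59.4), (74.8, 60.6)]
0.0165 [(56.9, 51.6), (57.4, 52.3), (57.8, 51.9), (58.3, 51.9), (58.8, 52.3), (59.3, 52.4), (59.7, 52.5), (60.1, 51.8), (60.
[... 1215 characters left out ...]
59.4], [93.9, 59.3], [94.3, 59.1], [94.8, 58.7], [95.2, 58.3], [95.7, 59.9], [96.2, 58.9], [96.5, 60.9], [98.4, 53.8], [98.7, 54.1], [99.2, 55.4], [99.8, 54.5], [100.1, 54.9], [100.7, 53.8], [101.0, 54.1], [101.5, 55.0], [101.9, 55.0], [102.4, 54.4], [102.9, 53.9], [103.3, 55.2], [103.9, 54.6], [104.3, 54.3], [104.7, 54.3], [105.2, 53.8], [105.6, 55.0], [106.0, 53.3], [106.4, 54.6], [106.9, 55.5], [107.2, 54.4], [107.7, 53.8], [108.2, 54.7], [108.7, 54.2], [109.2, 53.9], [109.5, 55.1], [110.0, 54.8], [110.4, 55.8], [110.7, 54.7], [111.2, 55.4], [111.8, 53.6], [112.1, 54.8], [112.5, 54.7], [113.0, 54.3], [113.4, 54.3], [113.8, 55.0], [114.2, 54.9], [114.5, 55.0], [115.1, 54.3], [115.7, 53.5]]
```

The plate face is at 62.5 mm and the fixed-jaw face at about 98.3 mm from the post. The eyepiece is seated and the tip is in by about 4.7 mm, so I'll push 5 mm more, release and check.

Run:
```python
from h import *
x=-.0005
env.move_straight(np.r_[C(x,-.0027),.013],rate=.03)
print(((env.read_tcp_pos()[:2]-org)@np.c_[cx,cy]).round(4),env.read_wrist_force().round(1))
p=env.read_tcp_pos()
env.move_gripper(.06);env.dwell(.1)
env.move_straight([p[0],p[1],.12],rate=.12)
b=C(0,.09); env.move_pose(np.r_[b,.16],O)
def meas(n):
    if n=='wrist':
        p=env.read_tcp_pos();w=env.read_ee_rot();pose=(p,Rn.from_quat(np.r_[w[1:],w[0]]).as_matrix())
    else: pose=None
    im,d=grab(n,'f_'+n+'.png');P=pts(n,d,pose);L=(P[...,:2]-org)@np.c_[cx,cy];z=P[...,2]
    for k,m in dict(post=(z>.078)&(z<.095)&(abs(L[...,1])<.03)&(abs(L[...,0])<.02),
       eye=(z>.0585)&(z<.07)&(abs(L[...,1]+.07)<.025)&(abs(L[...,0])<.025),
       plate=(z>.048)&(z<.057)&(abs(abs(L[...,0])-.0155)<.002)&(L[...,1]>-.055)&(L[...,1]<-.03),
       fixed=(z>.05)&(z<.06)&(abs(abs(L[...,0])-.02)<.003)&(L[...,1]<-.08)&(L[...,1]>-.14)).items():
        q=L[m&(d>0)]
        if len(q):print(n,k,len(q),q.mean(0).round(4),np.percentile(q,[2,98],axis=0).round(4).tolist())
print(env.read_time());meas('wrist')
env.move_j(np.array(env.read_joint_positions())+[.7,0,0,0,0,0]);meas('top');print(env.read_time())
```

```text
[-0.0004 -0.0007] [-1.7  8.4  6.1]
28.05
wrist post 472 [-0.0009 -0.0002] [[-0.0096, -0.0089], [0.0081, 0.0087]]
wrist eye 274 [-0.0011 -0.0655] [[-0.0164, -0.0726], [0.0134, -0.06]]
wrist plate 37 [-0.003  -0.0536] [[-0.0173, -0.0549], [0.0166, -0.0524]]
top post 70 [ 0.0002 -0.0009] [[-0.0087, -0.0103], [0.0082, 0.0081]]
top eye 118 [-0.0005 -0.0773] [[-0.0159, -0.093], [0.0155, -0.0618]]
top plate 4 [-0.0002 -0.054 ] [[-0.0165, -0.0544], [0.0158, -0.0536]]
top fixed 60 [-0.0005 -0.1075] [[-0.0215, -0.1212], [0.0216, -0.0954]]
29.5
```

Both views agree. The post is at y ≈ −0.5 mm, the eyepiece axis at ≈ −77 mm on the centre line and the tip in by ≈ 9 mm. The arm is clear, so I'll hand in.

```bash
python3 -c "
from workcell import env
print(env.hand_in(),env.read_time())"
```

```text
the job is handed in; nothing more can be done
the job is handed in; nothing more can be done
```

I handed the job in with the eyepiece standing on the calliper bed, nipped against the fixed jaw with the sprung tip in about 9 mm by camera measurement; the arm is clear, it took about 30 s of the 48 s, and no verdict was returned.

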